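Nest the upturned bowl covers on the lazy susan

ROBOT

A 6-joint arm with a two-finger parallel gripper is mounted at the origin on the work surface. World frame = base frame: x ahead of the robot, y to its left, z up, the work surface at z = 0. Lengths are in m, angles in rad, forces in N, time in s.
With the tool pointing down it reaches from about 0.25 to 0.8 m from the base axis. Payload 3.9 kg.
Tool frame: the origin (TCP) lies at the very end of the fingers, on their centre line; the grasp point (between the pads) lies 19 mm behind it (grasp_offset is the distance from the TCP to the grasp point, in m); z points along the fingers, y is the line along which they close (so a half turn about z gives the same grasp; the last joint's range is limited). The gripper opens to 85 mm and grips with 20 to 120 N. Pads are 22 mm wide; open, the fingers measure 114 mm over their backs; the gripper's body (76 mm by 85 mm) begins 54 mm behind the grasp point. The pads swing forward as they close: fully open they stand 13 mm farther back than shut.
Start: joints at [-1.154, 0.26, -0.138, 1.173, 0, 1.571], TCP at [0.213, -0.48, 0.231] pointing down, gripper open.
Joint ranges: [-2.78, 2.78], [-0.83, 1.72], [-1.28, 1.37], [-1.9, 2.12], [-1.57, 1.48], [-3.14, 3.14]. Speed limits (rad/s): [2.57, 2.57, 3.14, 3.14, 3.14, 3.14].

INTERFACE

Orientations are given as a unit quaternion [w, x, y, z].
In Python, from workcell import * gives the robot as it stands. The module is installed in compiled form; this text tells all that it offers.
- The arm moves only by the shell command python3 -m creep 'ROWS' [FORCE]. ROWS is JSON, a list of rows, each a list of 3 entries, a list of its own where there are three numbers: the shift along the tool's x, y, z in mm, then the turn about the tool's z in rad, then the opening in per cent of the stroke, from 0 (shut) to 100 (fully open). A call has 1 to 12 rows; each row shifts and turns the commanded pose from where the row before left it, along the tool's axes as they then stand; what a row does not reach is not made up. A row lasts 1/8 s, in which the tool goes at most 62.5 mm and 10.7 degrees, less where a joint would pass 70% of its speed; a pose out of reach is approached as far as the arm can. A call with a gripper value outside its range is refused whole. The fingers move at their own pace and stop on an object; FORCE is the grip in N (left out, the last holds). Time passes only in rows, so rows that do not move let the fingers close. It gives the time, the measured TCP pose, the force, the opening and the grip force at its end, in the units of the state.
- read_state(): the state, without advancing time (a new reading comes with each control period).
- read_camera(name): name is "scene" or "side" or "wrist"; returns the picture (400x640x3 uint8, blue, green, red); there is no depth.
- camera_params(name): a dict with "fx", "fy", "cx", "cy" (pixels), "R" (3x3) and "t" (3): a world point X has camera coordinates R X + t. Camera axes: x right, y down, z forward; pixel columns grow to the right and rows downward; lengths in m; the calibration is good to about 2 mm. The wrist camera is an equidistant fisheye: a pixel r from the principal point sees the ray r / f radians off the axis. A picture is of the moment at which its call begins: read the wrist's pose just before it. camera_params takes no time and is no camera call; for the wrist camera it gives the pose at the moment of the call.
- sign_off(): hands the job in; it is judged then, once.
The state is a dict: "t": time; "joint_pos": joint angles; "qd": joint speeds; "joint_torque": joint torques, N m; "ee_pos": TCP position; "tcp_rot": TCP orientation; "ft_force": force on the tool from outside, world axes, zero at the start; "moment": the same for the moment, N m; "gripper_width": opening from 0.0 (shut) to 1.0 (fully open); "grip_force": force on a finger pad.
Only numpy, scipy, OpenCV 4.12 (cv2) and the standard library are available. Lean on these libraries where they do the work, as an engineer would, in place of code of your own. Each camera call takes 0.05 s, during which the arm holds its last target. There are 200 camera calls.

TASK

Three domed wooden bowl covers lie upside down, dome below and hollow side up, the largest of them on the lazy susan. Nest them there: set the middle-sized cover, still upside down, in the middle of the largest, and the smallest in the middle of the middle-sized one, each resting flat on the floor of the next. Leave the orange bowl where it stands, and leave the finished stack at rest on the lazy susan.

Things in the scene. Friction and masses are not known exactly. Their poses are not given: they have to be found in the camera images.
- large_cover_mid (a point): largest domed cover, dark wood, no knob, loose, mouth up on the beech lazy susan (340 mm disc, turns stiffly; jar 110 mm and spoon holder 155 mm high stand beyond the cover). Rim 204 mm outer diameter, 54 high, wall and floor 7 thick, flat floor inside about 140 across. Point: on its axis, 27 mm above its underside; z up out of its mouth
- medium_cover_mid (a point): middle-sized cover, same wood, loose, mouth up on the carrom board. Rim 140 mm outer diameter, 56 high, wall and floor 7 thick; top 26 mm of wall upright, then curving to a flat crown 92 across (floor inside about 80 across). 0.16 kg; can be carried by pinching the wall at the rim, one finger inside. Point: on its axis, 28 mm above its underside; z up out of its mouth
- small_cover_mid (a point): smallest cover, same wood, loose, mouth up on the carrom board. Rim 72 mm outer diameter (58 inside), 58 high, wall and floor 7 thick; top 28 mm of wall upright, then curving to a flat crown 40 across. 0.07 kg; can be pinched at the rim, one finger inside. Point: on its axis, 29 mm above its underside; z up out of its mouth
- bowl_mid (a point): bystander, not a cover, to be left alone: orange plastic bowl, open side up on the carrom board, 120 mm across the rim, 50 high, thin wall. Point: on its axis, 25 mm above its underside
There are look-alikes about, which are no part of the job. Leave any blue or yellow look-alike of the part that bears small_cover_mid alone. Leave any red look-alike of the part that bears large_cover_mid alone.

How it is judged:
At the end, for the whole second after the job is handed in: The middle-sized cover rests inside the largest and the smallest inside the middle-sized, axes within 20 mm of one another, each seated on the next one's floor (centre points 0 to 16 mm one above the other), all mouth up within 10 degrees, the largest still on the lazy susan, all at rest (horizontal distance between medium_cover_mid and large_cover_mid below 0.02 m and z of medium_cover_mid in the frame of large_cover_mid between 0 and 0.016 m and horizontal distance between small_cover_mid and medium_cover_mid below 0.02 m and z of small_cover_mid in the frame of medium_cover_mid between 0 and 0.016 m and angle between each of large_cover_mid, medium_cover_mid, small_cover_mid's own z axis and vertical below 0.175 rad and height (world z) of large_cover_mid above 0.065 m and linear speed of each of small_cover, medium_cover, large_cover below 0.02 m/s); the robot touches nothing.
It fails at once if the orange bowl is moved by more than 30 mm (distance of bowl_mid from where it was at the start of the episode above 0.03 m).
It also fails if it takes over 69 s, if anything falls off the work surface, if the arm or the gripper's body presses on something with over 40 N, if the wrist force passes 120 N, or if a joint passes its speed limit or range.

## Working session

There is one attempt and no reset: what is moved stays moved. The work goes in short steps, Python scripts to look and compute and a shell command to move; the robot and the scene stay as the last step left them, time stands still between calls to the robot, and variables do not carry over. Pictures are saved under pics/ and viewed, at most 10 in all, crops included, and the job is handed in when it is done.

```bash
mkdir -p pics
python3 - <<'E'
from workcell import *
import cv2,numpy as np
s=read_state();print(s['t'],s['ee_pos'],s['tcp_rot'],s['gripper_width'])
a=read_camera("scene");b=read_camera("side");w=read_camera("wrist")
for n,i in zip(["scene","side","wrist"],[a,b,w]):
    cv2.imwrite(f"pics/{n}0.png",i);p=camera_params(n);print(n,p)
E
```

```text
0.0 [ 0.21225366 -0.4794387   0.2304613 ] [-9.48794694e-04  9.78364290e-01  2.06887329e-01 -2.22158429e-04] 1.0036213347190899
scene {'fx': 473.9374354026639, 'fy': 473.9374354026639, 'cx': 320.75100611027165, 'cy': 202.065870044802, 'R': array([[-0.50303271,  0.86426543, -0.0018314 ],
       [ 0.73131086,  0.42451731, -0.53382533],
       [-0.46058931, -0.26987093, -0.84559279]]), 't': array([ 0.25755022, -0.3844087 ,  2.19170828])}
side {'fx': 435.3259790010095, 'fy': 435.3259790010095, 'cx': 316.1322153557286, 'cy': 188.58334408730386, 'R': array([[-0.95903803, -0.28313254, -0.00905606],
       [-0.19238514,  0.67445417, -0.71281101],
       [ 0.20792789, -0.68187062, -0.70129769]]), 't': array([0.52779805, 0.14104907, 1.30590216])}
wrist {'fx': 309.70691628693146, 'fy': 309.70691628693146, 'cx': 320.11726354221713, 'cy': 198.8509731749242, 'R': array([[ 0.40520936, -0.91422058, -0.00246896],
       [-0.86492918, -0.38423399,  0.32289588],
       [-0.29614672, -0.12870496, -0.94643127]]), 't': array([-0.52359748, -0.04307992,  0.38132982])}
```

View pics/scene0.png

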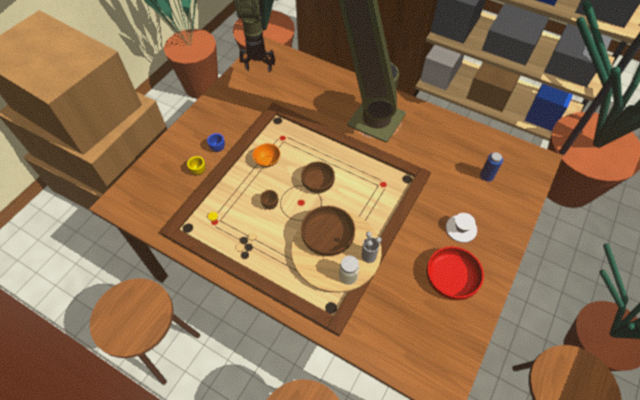

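View pics/side0.png

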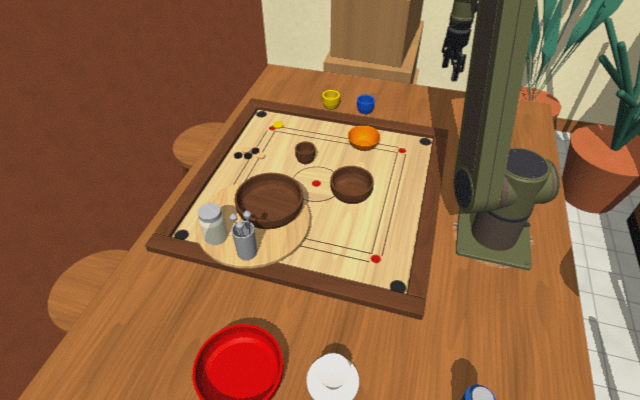

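Scene view: brown covers are small at (270,200), medium at (318,177) and large at (328,230). Possible confusions are the blue cup (216,143), yellow cup (196,165), red bowl (455,272), orange bowl (266,155) and black carrom men (245,245). By colour and wood I take the three brown ones. Next is the close crop to check that choice.

Run:
```python
import cv2,numpy as np
a=cv2.imread("pics/scene0.png")[140:270,240:400];b=cv2.imread("pics/side0.png")[130:270,220:390]
A=cv2.resize(a,(640,520))[:, :];B=cv2.resize(b,(680,560))
A=cv2.resize(a,(400,325),interpolation=cv2.INTER_CUBIC);B=cv2.resize(b,(395,325),interpolation=cv2.INTER_CUBIC)
cv2.imwrite("pics/crop0.png",np.hstack([A,B]))
for n in ["scene","side"]:
    i=cv2.imread(f"pics/{n}0.png");h=cv2.cvtColor(i,cv2.COLOR_BGR2HSV)
    m=((h[...,2]<125)).astype(np.uint8)
    k,l,st,c=cv2.connectedComponentsWithStats(m)
    for j in range(1,k):
        x,y,w,hh,ar=st[j]
        if 100<ar<8000: print(n,st[j],c[j].round(1))
```

```text
scene [100   0  44  57 687] [123.1  25.2]
scene [127   0  30  44 455] [142.1  18.9]
scene [144   0  36  34 446] [162.9  11.5]
scene [181   0  13  33 173] [187.8  13.8]
scene [ 63  86  45  59 756] [ 83.5 115.3]
scene [ 99 100  21  31 161] [107.2 115.7]
scene [201 138  24  14 150] [210.9 146.5]
scene [456 153  45  29 564] [480.6 169.3]
scene [181 162  19  14 101] [187.6 169.7]
scene [301 162  33  32 786] [317.3 177. ]
scene [261 191  17  18 255] [268.8 199.4]
scene [ 295  206   60   50 2067] [327.1 230.9]
scene [438 216  12  20 113] [443.1 223. ]
scene [566 232  34  48 126] [578.8 255.7]
scene [240 237  13  22 135] [245.3 247.1]
scene [361 237  18  25 274] [369.1 249.9]
scene [414 248  46  52 654] [426.8 275.1]
scene [450 249  32  45 343] [471.1 267.3]
scene [165 275  47  47 150] [187.8 298.6]
scene [121 301  79  84 609] [164.8 345.6]
scene [512 354  28  46 311] [526.5 373.7]
side [400   0  23  66 632] [411.3  24.7]
side [ 535    0   47   83 1169] [552.4  29.7]
side [ 545    0   95  174 4071] [613.  83.]
side [ 561  119   79  234 4130] [601.9 200.2]
side [296 142  20  22 365] [305.3 152.4]
side [ 331  167   42   37 1253] [351.6 184.5]
side [ 233  173   76   87 3372] [267.  204.7]
side [560 247  19  49 494] [568.9 271.6]
side [225 317  64  83 675] [269.  339.5]
side [597 328  20  72 166] [604.9 364.2]
side [195 342  19  58 432] [202.4 375.2]
side [320 343  32  19 281] [337.3 350.1]
side [451 358  37  42 856] [462.9 378.7]
```

View pics/crop0.png

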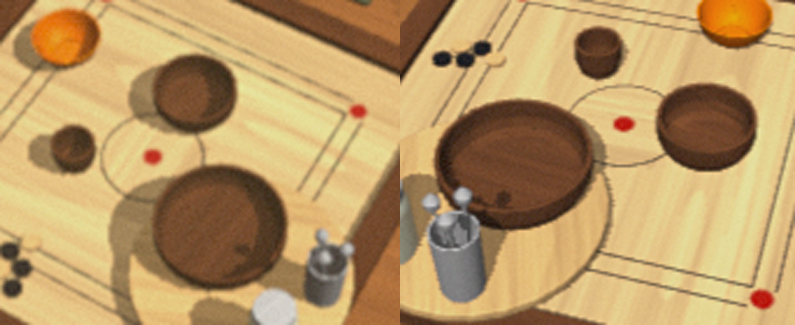

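The crops confirm the choice: wooden small, medium and large covers, mouth up, with the large one on the disc. Next I triangulate the red spots for the board height, then the cover axes from the column planes.

```bash
cat > h.py <<'E'
import numpy as np
from workcell import camera_params
P={n:camera_params(n) for n in("scene","side")}
def row(n,u,v):
    p=P[n];R,t=p['R'],p['t'];a=(u-p['cx'])/p['fx'];b=(v-p['cy'])/p['fy']
    return [(R[0]-a*R[2],a*t[2]-t[0]),(R[1]-b*R[2],b*t[2]-t[1])]
def tri(s,d):
    e=row("scene",*s)+row("side",*d)
    A=np.array([x[0] for x in e]);B=np.array([x[1] for x in e])
    X=np.linalg.lstsq(A,B,rcond=None)[0];return X,(A@X-B)
E
python3 - <<'E'
from h import *
for n,s,d in [("spot",(301.2,202.8),(316.4,183.4)),("spot2",(383.2,184.4),(375.8,258.8))]: print(n,*tri(s,d))
for n,us,ud,H in [("small",269.5,305.5,.058),("med",317.7,351.7,.056),("large",327.8,269.5,.054)]:
  for zb in (.02,.05):
    z=zb+H
    e=[row("scene",us,0)[0],row("side",ud,0)[0],(np.array([0,0,1.]),z)]
    X=np.linalg.solve([x[0] for x in e],[x[1] for x in e])
    o=[]
    for c in P:
        p=P[c];q=p['R']@X+p['t'];o.append((p['fy']*q[1]/q[2]+p['cy']).round(1))
    print(n,zb,X.round(3),"rows",o)
E
```

```text
spot [ 0.56872932 -0.06029963  0.00941787] [-0.00072165 -0.00211857 -0.00154478  0.0016196 ]
spot2 [0.31894603 0.18962769 0.00958317] [-0.00064452 -0.00176562 -0.00129883  0.00135814]
small 0.02 [ 0.636 -0.163  0.078] rows [np.float64(194.4), np.float64(145.9)]
small 0.05 [ 0.634 -0.16   0.108] rows [np.float64(190.2), np.float64(139.4)]
med 0.02 [ 0.447 -0.052  0.076] rows [np.float64(172.7), np.float64(177.8)]
med 0.05 [ 0.449 -0.051  0.106] rows [np.float64(168.7), np.float64(170.9)]
large 0.02 [0.661 0.118 0.074] rows [np.float64(231.1), np.float64(202.1)]
large 0.05 [0.659 0.116 0.104] rows [np.float64(226.6), np.float64(194.8)]
```

View pics/wrist0.png

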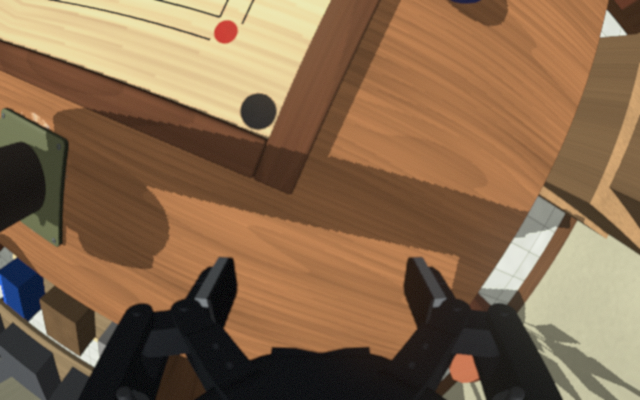

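The wrist view shows the board corner (red spot 226,32, black pocket 258,110). Image up is tool +x and image right is tool +y. The board top is near z = 0.010. Rough centres are medium (0.447,-0.052), small (0.637,-0.163) and large (0.660,0.117). I'll pinch on the tool +y side without turning, so first I go above the medium rim.

```bash
python3 -m creep '[[[39,-23,0],0,60],[[39,-23,0],0,40],[[39,-23,0],0,40],[[39,-23,0],0,40],[[39,-23,0],0,40],[[39,-23,0],0,40],[[39,-23,0],0,40],[[39,-23,0],0,40],[[39,-23,0],0,40],[[36,-23,0],0,40],[[0,0,0],0,40],[[0,0,0],0,40]]' 60
cat >> h.py <<'E'
def wray(p,u,v,z):
    "wrist fisheye pixel -> world point on plane z"
    d=np.array([u-p['cx'],v-p['cy']]);r=np.hypot(*d);th=r/p['fx']
    c=np.r_[np.sin(th)*d/max(r,1e-9),np.cos(th)]
    g=p['R'].T@c;C=-p['R'].T@p['t'];return C+g*(z-C[2])/g[2]
def wproj(p,X):
    q=p['R']@X+p['t'];th=np.arctan2(np.hypot(q[0],q[1]),q[2]);d=q[:2]/np.hypot(q[0],q[1])
    return np.array([p['cx'],p['cy']])+p['fx']*th*d
E
cat > look.py <<'E'
import sys,cv2
from workcell import *
s=read_state();p=camera_params("wrist");i=read_camera("wrist")
cv2.imwrite(f"pics/{sys.argv[1]}.png",i);import pickle;pickle.dump((s,p),open(f"pics/{sys.argv[1]}.pkl","wb"))
print(s['t'],s['ee_pos'].round(4),s['gripper_width'])
E
python3 look.py w1
```

```text
t: 1.65
ee_pos: [0.4728, -0.1132, 0.231]
tcp_rot: [-0.0, 0.978, 0.207, -0.001]
ft_force: [0.3, -0.9, 0.3]
gripper_width: 0.396
grip_force: 0.0
1.65 [ 0.4728 -0.1132  0.231 ] 0.3964004418095329
```

View pics/w1.png

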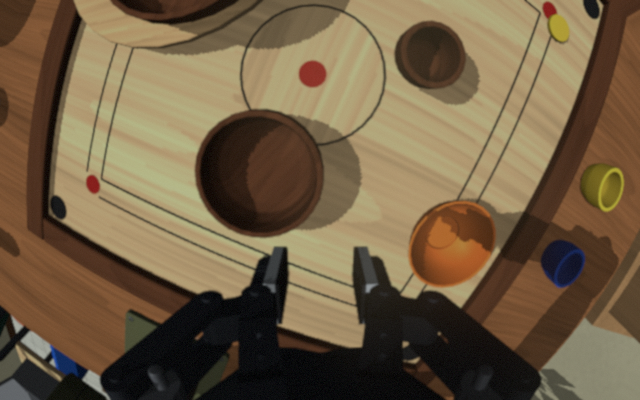

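Wrist view: medium rim is centred near (259,172), small near (430,55), orange bowl at (452,243), and the edge of the large cover at top left. I'll fit circles on the rim planes.

```bash
cat > meas.py <<'E'
import sys,cv2,pickle
from h import *
from scipy.optimize import least_squares
def fit(name,X,z,r,thr=85):
    s,p=pickle.load(open(f"pics/{name}.pkl","rb"));i=cv2.imread(f"pics/{name}.png")
    m=(cv2.GaussianBlur(i,(3,3),0)[...,2]<thr).astype(np.uint8)
    u=wproj(p,np.r_[X,z]).astype(int)
    k,l=cv2.connectedComponents(m);lab=l[u[1],u[0]]
    c=max(cv2.findContours((l==lab).astype(np.uint8),cv2.RETR_EXTERNAL,cv2.CHAIN_APPROX_NONE)[0],key=len)[:,0]
    q=np.array([wray(p,a,b,z)[:2] for a,b in c])
    f=lambda v:np.hypot(*(q-v[:2]).T)-v[2]
    a=least_squares(f,[*X,r],loss='soft_l1',f_scale=.001).x
    b=least_squares(lambda v:f([*v,r]),X,loss='soft_l1',f_scale=.001).x
    print(name,"seed px",u,"bbox",cv2.boundingRect(c),"free",a.round(4),"fixed-r",b.round(4),"rms",np.sqrt((f(a)**2).mean()).round(4));return b
E
python3 - <<'E'
from meas import *
fit("w1",[.447,-.052],.066,.07);fit("w1",[.636,-.163],.068,.036)
for t in(75,100):fit("w1",[.447,-.052],.066,.07,t);fit("w1",[.636,-.163],.068,.036,t)
E
```

```text
w1 seed px [256 177] bbox (197, 110, 149, 126) free [ 0.4493 -0.0524  0.0684] fixed-r [ 0.4493 -0.0532] rms 0.0064
w1 seed px [432  56] bbox (396, 23, 69, 66) free [ 0.6364 -0.1613  0.0355] fixed-r [ 0.6364 -0.1612] rms 0.0019
w1 seed px [256 177] bbox (49, 0, 555, 348) free [ 0.508  -0.1204  0.2453] fixed-r [ 0.5267 -0.0248] rms 0.0844
w1 seed px [432  56] bbox (406, 25, 55, 58) free [ 0.64   -0.1632  0.0296] fixed-r [ 0.6403 -0.1692] rms 0.0004
w1 seed px [256 177] bbox (196, 88, 154, 149) free [ 0.4494 -0.0524  0.0697] fixed-r [ 0.4495 -0.0524] rms 0.0078
w1 seed px [432  56] bbox (395, 22, 71, 68) free [ 0.6366 -0.162   0.0366] fixed-r [ 0.6368 -0.1621] rms 0.0014
```

```bash
python3 -m creep '[[[3,1,40],0,40],[[0,0,40],0,40],[[0,0,40],0,40],[[0,0,30],0,40],[[0,0,20],0,40],[[0,0,13],0,40],[[0,0,0],0,40],[[0,0,0],0,40]]' 60; python3 look.py w2
```

```text
t: 2.7
ee_pos: [0.4771, -0.1132, 0.0491]
tcp_rot: [0.0, 0.978, 0.207, 0.001]
ft_force: [0.1, -0.5, 0.3]
gripper_width: 0.403
grip_force: 0.0
2.7 [ 0.4771 -0.1132  0.0491] 0.40303822022490265
```

View pics/w2.png

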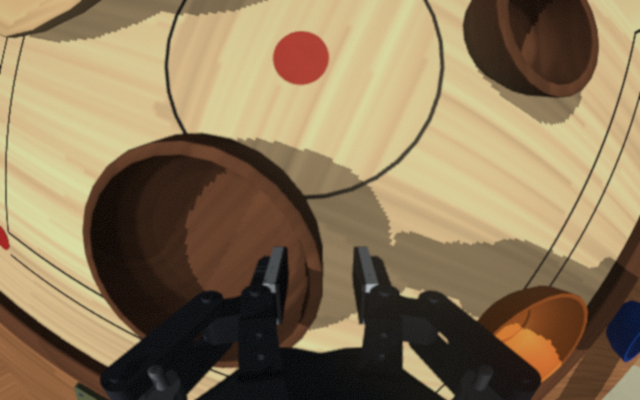

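The rim wall (about 315,275) stands between the fingers (275 and 365), with the left finger inside. I'll close and lift.

```bash
python3 -m creep '[[[0,0,0],0,0],[[0,0,0],0,0],[[0,0,0],0,0],[[0,0,0],0,0],[[0,0,0],0,0],[[0,0,0],0,0]]' 70; python3 -m creep '[[[0,0,-10],0,0],[[0,0,-20],0,0],[[0,0,-40],0,0],[[0,0,-40],0,0],[[0,0,0],0,0],[[0,0,0],0,0],[[0,0,0],0,0]]'; python3 look.py w3;python3 - <<'E'
from workcell import *
import cv2
cv2.imwrite("pics/side3.png",read_camera("side"));cv2.imwrite("pics/scene3.png",read_camera("scene"))
import numpy as np
a=cv2.imread("pics/w3.png");b=cv2.imread("pics/side3.png")[100:250,220:460]
cv2.imwrite("pics/c3.png",np.vstack([cv2.resize(a,(480,300)),cv2.resize(b,(480,300))]))
E
```

```text
t: 3.5
ee_pos: [0.4767, -0.1128, 0.0489]
tcp_rot: [0.0, 0.978, 0.207, 0.0]
ft_force: [-0.6, -0.3, 5.3]
gripper_width: 0.081
grip_force: 69.6
t: 4.38
ee_pos: [0.4752, -0.1125, 0.1569]
tcp_rot: [-0.001, 0.978, 0.207, -0.001]
ft_force: [-0.5, -0.1, -0.7]
gripper_width: 0.083
grip_force: 69.4
4.375 [ 0.4752 -0.1125  0.1569] 0.0828295560174496
```

View pics/c3.png

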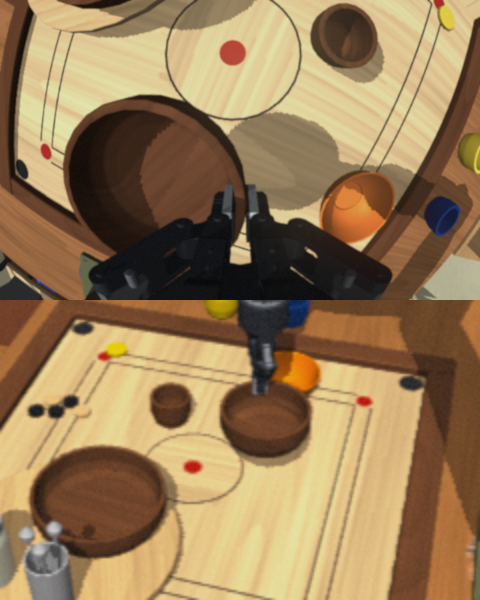

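Held level. Next I carry it up and back from the large cover, so the wrist camera sees that cover ahead of the load.

```bash
python3 -m creep '[[[0,0,-35],0,0],[[22,-11,-36],0,0],[[22,-11,-36],0,0],[[22,-11,-36],0,0],[[22,-12,0],0,0],[[22,-12,0],0,0],[[22,-12,0],0,0],[[0,0,0],0,0],[[0,0,0],0,0]]'; python3 look.py w4
python3 - <<'E'
from meas import *
for z in (.09,.094,.098): fit("w4",[.66,.117],z,.102)
E
```

```text
t: 5.65
ee_pos: [0.5686, 0.0034, 0.3007]
tcp_rot: [0.0, 0.978, 0.207, -0.001]
ft_force: [0.9, 0.3, -1.0]
gripper_width: 0.075
grip_force: 69.6
5.65 [0.5686 0.0034 0.3007] 0.07477729011779218
w4 seed px [261  57] bbox (221, 0, 419, 400) free [ 0.5346 -0.316   0.3862] fixed-r [ 0.7183 -0.2311] rms 0.228
w4 seed px [260  56] bbox (221, 0, 419, 400) free [ 0.5358 -0.312   0.3818] fixed-r [ 0.7175 -0.2271] rms 0.2254
w4 seed px [259  56] bbox (221, 0, 419, 400) free [ 0.5371 -0.3079  0.3774] fixed-r [ 0.7166 -0.2231] rms 0.2229
```

View pics/w4.png

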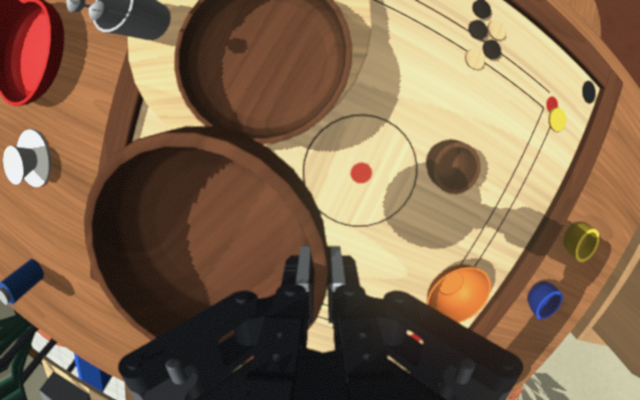

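Wrist view: the large cover rim is about (176..352, up to row 138), centred near (263,55). The held medium is at left below (88..328), with the spoon holder at (130,15). I'll scan radially for the rim edges.

```bash
cat > rad.py <<'E'
import cv2,pickle
from h import *
from scipy.optimize import least_squares
def rad(name,X,z,r,angs,w=.015):
    "radial dark->bright edge around expected rim circle, on plane z; angs deg in world"
    s,p=pickle.load(open(f"pics/{name}.pkl","rb"));i=cv2.GaussianBlur(cv2.imread(f"pics/{name}.png"),(3,3),0)[...,2].astype(np.float32)
    X=np.array(X,float)
    for it in range(3):
        q=[]
        for a in np.radians(angs):
            d=np.array([np.cos(a),np.sin(a)]);rr=np.arange(r-w,r+w,.0005)
            uv=np.array([wproj(p,np.r_[X+d*t,z]) for t in rr])
            if uv.min()<2 or uv[:,0].max()>637 or uv[:,1].max()>397: continue
            v=cv2.remap(i,uv[:,:1].astype(np.float32),uv[:,1:].astype(np.float32),1).ravel()
            g=np.convolve(v,np.r_[np.ones(4),-np.ones(4)],'valid')
            if g.max()>40: q.append(X+d*(rr[g.argmax()+3]))
        q=np.array(q);f=lambda v:np.hypot(*(q-v[:2]).T)-r
        X=least_squares(f,X,loss='soft_l1',f_scale=.001).x
    fr=least_squares(lambda v:np.hypot(*(q-v[:2]).T)-v[2],[*X,r],loss='soft_l1',f_scale=.001).x
    print(name,len(q),X.round(4),"rms",np.sqrt((f(X)**2).mean()).round(4),"free",fr.round(4));return X
E
python3 - <<'E'
from rad import *
for z in(.086,.094,.102): rad("w4",[.66,.117],z,.102,range(0,360,6))
for z in(.310,.318,): rad("w4",[.542,.064],z,.07,range(0,360,6),.012)
E
```

```text
w4 44 [0.6549 0.1191] rms 0.0056 free [0.6577 0.1197 0.105 ]
w4 43 [0.6555 0.1175] rms 0.0051 free [0.6557 0.1175 0.1023]
w4 43 [0.6581 0.1163] rms 0.0058 free [0.6557 0.1163 0.0995]
w4 49 [0.539  0.0629] rms 0.004 free [0.5389 0.0624 0.0723]
w4 50 [0.5455 0.0591] rms 0.004 free [0.5459 0.0607 0.0682]
```

```bash
python3 -m creep '[[[30,-1,0],0,0],[[32,-1,0],0,0],[[32,-1,0],0,0],[[32,0,0],0,0],[[0,0,40],0,0],[[0,0,40],0,0],[[0,0,40],0,0],[[0,0,30],0,0],[[0,0,0],0,0],[[0,0,0],0,0],[[0,0,0],0,0]]'; python3 look.py w5
python3 - <<'E'
from rad import *
for z in(.165,): rad("w5",[.657,.117],z,.07,range(0,360,6),.012)
import cv2
from workcell import *
b=read_camera("side");a=read_camera("scene");cv2.imwrite("pics/side5.png",b);cv2.imwrite("pics/scene5.png",a)
w=cv2.imread("pics/w5.png")
cv2.imwrite("pics/c5.png",np.hstack([cv2.resize(w,(400,300)),cv2.resize(b[110:290,190:390],(333,300))]))
E
```

```text
t: 7.08
ee_pos: [0.6846, 0.0574, 0.1536]
tcp_rot: [0.0, 0.978, 0.207, 0.002]
ft_force: [-0.4, -0.4, -1.4]
gripper_width: 0.084
grip_force: 69.6
7.075 [0.6846 0.0574 0.1536] 0.08396962916552313
w5 49 [0.6542 0.1162] rms 0.0044 free [0.6543 0.1163 0.072 ]
```

View pics/c5.png

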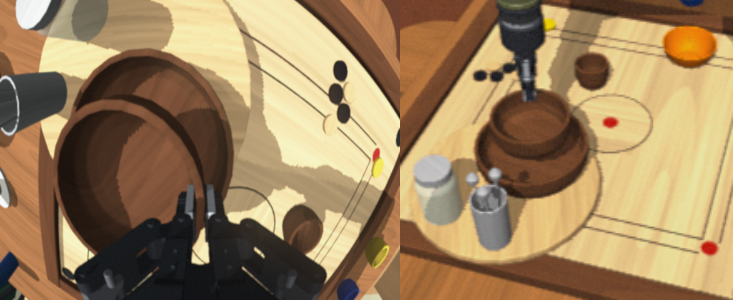

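The medium sits centred over the large one in the side view (531 against 532). I'll lower it.

```bash
python3 -m creep '[[[0,0,25],0,0],[[0,0,20],0,0],[[0,0,10],0,0],[[0,0,3],0,0],[[0,0,0],0,0],[[0,0,0],0,0]]'; python3 -m creep '[[[0,0,2],0,0],[[0,0,2],0,0],[[0,0,1],0,0],[[0,0,0],0,0]]'
```

```text
t: 7.98
ee_pos: [0.6839, 0.0576, 0.0942]
tcp_rot: [0.0, 0.978, 0.207, 0.001]
ft_force: [-1.1, -0.7, 1.3]
gripper_width: 0.082
grip_force: 69.9
t: 8.48
ee_pos: [0.6857, 0.0566, 0.0935]
tcp_rot: [0.001, 0.978, 0.207, 0.004]
ft_force: [-3.7, -3.5, 17.4]
gripper_width: 0.078
grip_force: 73.2
```

```bash
python3 -m creep '[[[0,0,-2],0,0],[[0,0,0],0,4],[[0,0,0],0,10],[[0,0,0],0,16],[[0,0,0],0,18],[[0,0,0],0,18],[[0,0,0],0,18]]'; python3 -m creep '[[[0,0,-15],0,18],[[0,0,-30],0,18],[[0,0,-40],0,25],[[0,0,-40],0,35],[[-20,0,-40],0,40],[[-30,0,-40],0,40],[[0,0,0],0,40],[[0,0,0],0,40]]'; python3 look.py w6;python3 - <<'E'
from rad import *
from workcell import *
rad("w6",[.656,.117],.108,.07,range(0,360,6),.012);rad("w6",[.656,.117],.099,.102,range(0,360,6),.012)
b=read_camera("side");a=read_camera("scene");cv2.imwrite("pics/side6.png",b);cv2.imwrite("pics/scene6.png",a)
w=cv2.imread("pics/w6.png")
cv2.imwrite("pics/c6.png",np.hstack([cv2.resize(w,(400,300)),cv2.resize(b[110:290,190:390],(333,300))]))
E
```

```text
t: 9.35
ee_pos: [0.683, 0.0576, 0.0899]
tcp_rot: [-0.0, 0.978, 0.207, -0.0]
ft_force: [0.1, 0.3, -0.8]
gripper_width: 0.179
grip_force: 0.0
t: 10.35
ee_pos: [0.6377, 0.0373, 0.296]
tcp_rot: [0.0, 0.978, 0.207, 0.001]
ft_force: [0.2, 0.1, -0.8]
gripper_width: 0.4
grip_force: 0.0
10.35 [0.6377 0.0373 0.296 ] 0.39966361837504377
w6 53 [0.663 0.115] rms 0.0065 free [0.6586 0.1193 0.0639]
w6 60 [0.662  0.1196] rms 0.0041 free [0.6605 0.1207 0.1003]
```

View pics/c6.png

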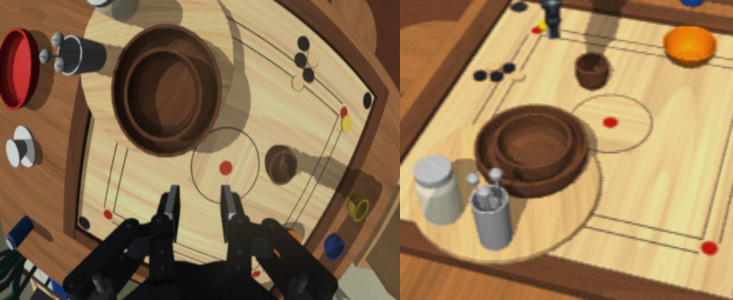

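Seated flat and centred: inner ring centre (165,89) against outer (166,90) in the crop. Now the small cover.

```bash
python3 -m creep '[[[-10,25,0],0,40],[[-10,27,0],0,40],[[-10,27,0],0,40],[[-10,27,0],0,40],[[-10,27,20],0,40],[[-10,27,25],0,40],[[-11,27,25],0,40],[[-10,27,25],0,40],[[0,0,0],0,40],[[0,0,0],0,40]]'; python3 look.py w7
python3 - <<'E'
from rad import *
for z in(.066,.069):rad("w7",[.637,-.162],z,.036,range(0,360,6),.010)
s,p=pickle.load(open("pics/w6.pkl","rb"))
print("med",wray(p,264,119.3,.108),"large",wray(p,266.4,120,.099))
E
```

```text
t: 11.75
ee_pos: [0.65, -0.1906, 0.1997]
tcp_rot: [-0.001, 0.978, 0.207, -0.001]
ft_force: [-0.8, 0.1, -0.0]
gripper_width: 0.397
grip_force: 0.0
11.75 [ 0.65   -0.1906  0.1997] 0.39678725494679834
w7 60 [ 0.6401 -0.1634] rms 0.0015 free [ 0.6404 -0.1633  0.0368]
w7 60 [ 0.6412 -0.1633] rms 0.0013 free [ 0.6413 -0.1633  0.0364]
med [0.66801074 0.11690424 0.108     ] large [0.66708377 0.11536513 0.099     ]
```

```bash
python3 -m creep '[[[2,3,40],0,36],[[0,0,40],0,36],[[0,0,30],0,36],[[0,0,20],0,36],[[0,0,13],0,36],[[0,0,5],0,36],[[0,0,0],0,36],[[0,0,0],0,36]]' 40; python3 look.py w8
```

```text
t: 12.8
ee_pos: [0.6539, -0.1933, 0.0535]
tcp_rot: [0.0, 0.978, 0.207, 0.001]
ft_force: [0.4, 0.6, 0.8]
gripper_width: 0.364
grip_force: 0.0
12.8 [ 0.6539 -0.1933  0.0535] 0.36377732866574436
```

View pics/w8.png

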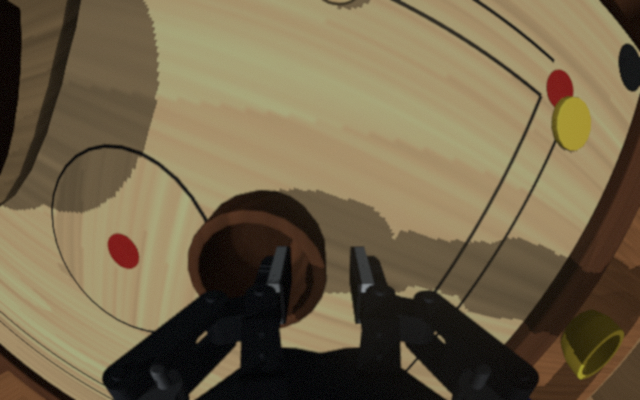

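The left finger is inside the small cover, and its right wall (about 320,275) lies between the pads. Counting back, this was the 11th picture I viewed, one over the limit of 10. I'll view no more and check with numbers from here on.

```bash
python3 -m creep '[[[0,0,0],0,0],[[0,0,0],0,0],[[0,0,0],0,0],[[0,0,0],0,0],[[0,0,0],0,0],[[0,0,-10],0,0],[[0,0,-30],0,0],[[0,0,-40],0,0],[[0,0,-40],0,0],[[0,0,-40],0,0],[[0,0,0],0,0],[[0,0,0],0,0]]' 40; python3 look.py w9
python3 - <<'E'
from rad import *
s9,_=pickle.load(open("pics/w9.pkl","rb"))
T=s9['ee_pos'];rad("w9",[T[0]-.0131,T[1]+.0297],T[2]+.0145,.036,range(0,360,6),.010)
s,p=pickle.load(open("pics/w6.pkl","rb"))
for z,pt in((.108,[(131,90),(199,90),(165,54),(165,125)]),(.099,[(111,90),(222,90),(166.5,24),(166.5,156)])):
    q=np.array([wray(p,a*1.6,b*4/3,z)[:2] for a,b in pt]);print(q.round(3).tolist(),((q[0]+q[1])/2).round(4),((q[2]+q[3])/2).round(4))
E
```

```text
t: 14.35
ee_pos: [0.6527, -0.193, 0.2115]
tcp_rot: [-0.0, 0.978, 0.207, -0.001]
ft_force: [-0.1, 0.2, -0.5]
gripper_width: 0.087
grip_force: 36.5
14.35 [ 0.6527 -0.193   0.2115] 0.08682873176698802
w9 49 [ 0.6449 -0.1643] rms 0.003 free [ 0.6439 -0.1646  0.0372]
[[0.645, 0.174], [0.69, 0.063], [0.715, 0.137], [0.619, 0.097]] [0.6674 0.1187] [0.6673 0.1171]
[[0.629, 0.216], [0.706, 0.026], [0.758, 0.154], [0.571, 0.078]] [0.6674 0.121 ] [0.6644 0.1161]
```

```bash
python3 -m creep '[[[6,-28,-30],0,0],[[6,-28,-40],0,0],[[6,-28,0],0,0],[[6,-28,0],0,0],[[6,-28,0],0,0],[[6,-28,0],0,0],[[6,-28,0],0,0],[[6,-28,0],0,0],[[5,-25,0],0,0],[[0,0,0],0,0],[[0,0,0],0,0],[[0,0,0],0,0]]'; python3 look.py w10
python3 - <<'E'
from rad import *
for z in (.095,.1015): rad("w10",[.66,.118],z,.102,range(0,360,6),.012)
s,p=pickle.load(open("pics/w10.pkl","rb"));i=cv2.GaussianBlur(cv2.imread("pics/w10.png"),(3,3),0)[...,2].astype(np.float32)
# profiles along tool x and y through the stack centre: edges
X=np.array([.662,.118]);
for nm,d in(("tx",np.array([.914,.405])),("ty",np.array([.405,-.914]))):
    r=np.arange(-.115,.116,.005);print(nm,[(int(t*1000),int(i[int(v),int(u)])) for t in r for u,v in [wproj(p,np.r_[X+d*t,.108])] if 0<u<639 and 0<v<399])
E
```

```text
t: 15.9
ee_pos: [0.6007, 0.0551, 0.2817]
tcp_rot: [0.0, 0.978, 0.206, -0.001]
ft_force: [0.2, 0.3, -0.0]
gripper_width: 0.087
grip_force: 36.6
15.9 [0.6007 0.0551 0.2817] 0.08708780726065016
w10 53 [0.6623 0.1211] rms 0.0033 free [0.6626 0.1202 0.1028]
w10 52 [0.6633 0.1189] rms 0.0044 free [0.6628 0.1195 0.1008]
tx [(-115, 38), (-110, 37), (-105, 70), (-99, 190), (-94, 103), (-89, 49), (-84, 57), (-79, 70), (-74, 86), (-69, 98), (-64, 54), (-59, 57), (-54, 67), (-49, 92), (-44, 96), (-39, 102), (-34, 104), (-29, 106), (-24, 106), (-19, 98), (-14, 100), (-9, 105), (-4, 107), (0, 103), (5, 105), (10, 102), (15, 102), (20, 103), (25, 80), (30, 60), (35, 59), (40, 53), (45, 53), (50, 42), (55, 40), (60, 57), (65, 98), (70, 57), (75, 58), (80, 46), (85, 46), (90, 47), (95, 81), (100, 126)]
ty [(-115, 223), (-110, 223), (-105, 223), (-99, 199), (-94, 95), (-89, 25), (-84, 29), (-79, 36), (-74, 42), (-69, 108), (-64, 44), (-59, 29), (-54, 35), (-49, 40), (-44, 52), (-39, 54), (-34, 57), (-29, 60), (-24, 61), (-19, 66), (-14, 79), (-9, 105), (-4, 104), (0, 103), (5, 106), (10, 105), (15, 103), (20, 106), (25, 106), (30, 108), (35, 106), (40, 102), (45, 108), (50, 104), (55, 84), (60, 67), (65, 102), (70, 63), (75, 61), (80, 58), (85, 50), (90, 58), (95, 100), (100, 113), (105, 133), (110, 146), (115, 152)]
```

Medium rim centre comes out at (0.659, 0.119), concentric with the large one. I'll go over it and down.

```bash
python3 -m creep '[[[26,-1,0],0,0],[[26,-1,0],0,0],[[26,-1,0],0,0],[[0,0,40],0,0],[[0,0,40],0,0],[[0,0,30],0,0],[[0,0,25],0,0],[[0,0,20],0,0],[[0,0,8],0,0],[[0,0,4],0,0],[[0,0,0],0,0],[[0,0,0],0,0]]'; python3 -m creep '[[[0,0,3],0,0],[[0,0,2],0,0],[[0,0,0],0,0]]'
```

```text
t: 17.45
ee_pos: [0.6715, 0.0904, 0.1163]
tcp_rot: [0.0, 0.978, 0.207, 0.001]
ft_force: [-0.2, 0.1, -0.6]
gripper_width: 0.082
grip_force: 36.6
t: 17.82
ee_pos: [0.6706, 0.0904, 0.11]
tcp_rot: [-0.0, 0.978, 0.207, -0.0]
ft_force: [-0.2, 0.1, -1.4]
gripper_width: 0.085
grip_force: 36.6
```

```bash
python3 -m creep '[[[0,0,2],0,0],[[0,0,2],0,0],[[0,0,0],0,0]]'; python3 -m creep '[[[0,0,1],0,0],[[0,0,0],0,0]]'
```

```text
t: 18.2
ee_pos: [0.6706, 0.0903, 0.106]
tcp_rot: [-0.0, 0.978, 0.207, -0.0]
ft_force: [-0.2, -0.5, -0.6]
gripper_width: 0.086
grip_force: 36.6
t: 18.45
ee_pos: [0.6709, 0.0903, 0.1053]
tcp_rot: [0.0, 0.978, 0.207, -0.0]
ft_force: [-0.1, -0.6, -0.7]
gripper_width: 0.084
grip_force: 36.6
```

```bash
python3 -m creep '[[[0,0,1],0,0],[[0,0,1],0,0],[[0,0,0],0,0]]'; python3 -m creep '[[[0,0,1],0,0],[[0,0,1],0,0],[[0,0,0],0,0]]'
```

```text
t: 18.82
ee_pos: [0.6714, 0.09, 0.1049]
tcp_rot: [0.0, 0.978, 0.207, 0.001]
ft_force: [-1.5, -2.2, 6.1]
gripper_width: 0.084
grip_force: 37.5
t: 19.2
ee_pos: [0.6719, 0.0896, 0.1047]
tcp_rot: [0.001, 0.978, 0.207, 0.002]
ft_force: [-4.2, -3.0, 13.3]
gripper_width: 0.084
grip_force: 38.8
```

Contact is at TCP z = 0.105, as predicted for sitting on the floor. I'll release and withdraw.

```bash
python3 -m creep '[[[0,0,-3],0,0],[[0,0,0],0,4],[[0,0,0],0,9],[[0,0,0],0,14],[[0,0,0],0,16],[[0,0,0],0,16],[[0,0,0],0,16]]'; python3 -m creep '[[[0,0,-15],0,16],[[0,0,-30],0,16],[[0,0,-40],0,16],[[0,0,-40],0,16],[[-20,0,-40],0,16],[[-30,0,0],0,16],[[-30,0,0],0,16],[[0,0,0],0,16],[[0,0,0],0,16],[[0,0,0],0,16]]'; python3 look.py w11
python3 - <<'E'
from rad import *
rad("w11",[.66,.118],.1015,.102,range(0,360,6),.012)
s,p=pickle.load(open("pics/w11.pkl","rb"));i=cv2.GaussianBlur(cv2.imread("pics/w11.png"),(3,3),0)[...,2].astype(np.float32)
X=np.array([.6594,.119])
for z in(.119,.108):
 for nm,d in(("tx",np.array([.914,.405])),("ty",np.array([.405,-.914]))):
    r=np.arange(-.105,.106,.003);print(z,nm,[(int(t*1000),int(i[int(v),int(u)])) for t in r for u,v in [wproj(p,np.r_[X+d*t,z])] if 0<u<639 and 0<v<399])
E
```

```text
t: 20.08
ee_pos: [0.6707, 0.0904, 0.104]
tcp_rot: [-0.0, 0.978, 0.207, -0.0]
ft_force: [0.6, 0.1, 0.1]
gripper_width: 0.165
grip_force: 0.0
t: 21.32
ee_pos: [0.5986, 0.0583, 0.2694]
tcp_rot: [0.0, 0.978, 0.207, 0.0]
ft_force: [-0.2, -0.5, 0.1]
gripper_width: 0.162
grip_force: 0.0
21.325 [0.5986 0.0583 0.2694] 0.1623620708551977
w11 50 [0.6632 0.1188] rms 0.004 free [0.6627 0.119  0.1012]
0.119 tx [(-105, 197), (-102, 198), (-98, 198), (-95, 197), (-92, 143), (-89, 97), (-86, 65), (-83, 46), (-80, 50), (-77, 59), (-74, 62), (-71, 65), (-68, 79), (-65, 87), (-62, 79), (-59, 47), (-56, 44), (-53, 56), (-50, 56), (-47, 71), (-44, 82), (-41, 82), (-38, 80), (-35, 87), (-32, 86), (-29, 49), (-26, 32), (-23, 34), (-20, 40), (-17, 48), (-14, 51), (-11, 53), (-8, 53), (-5, 53), (-2, 52), (0, 52), (3, 52), (6, 52), (9, 51), (12, 51), (15, 45), (18, 38), (21, 31), (24, 30), (27, 56), (30, 85), (33, 75), (36, 49), (39, 45), (42, 45), (45, 45), (48, 35), (51, 34), (54, 32), (57, 32), (60, 50), (63, 83), (66, 77), (69, 49), (72, 48), (75, 43), (78, 38), (81, 37), (84, 38), (87, 38), (90, 38), (93,
[... 1565 characters left out ...]
4), (-92, 83), (-89, 35), (-86, 22), (-83, 22), (-80, 26), (-77, 30), (-74, 32), (-71, 38), (-68, 88), (-65, 88), (-62, 37), (-59, 25), (-56, 24), (-53, 28), (-50, 31), (-47, 33), (-44, 41), (-41, 46), (-38, 75), (-35, 81), (-32, 48), (-29, 21), (-26, 25), (-23, 27), (-20, 33), (-17, 45), (-14, 50), (-11, 53), (-8, 52), (-5, 52), (-2, 53), (0, 52), (3, 50), (6, 50), (9, 51), (12, 49), (15, 52), (18, 79), (21, 80), (24, 69), (27, 67), (30, 84), (33, 78), (36, 53), (39, 54), (42, 52), (45, 50), (48, 50), (51, 48), (54, 40), (57, 37), (60, 41), (63, 61), (66, 88), (69, 79), (72, 55), (75, 52), (78, 52), (81, 50), (84, 44), (87, 42), (90, 43), (93, 57), (96, 77), (99, 91), (102, 96), (105, 117)]
```

Rim profiles show the small ring at ±32 mm, the medium at ±66 mm and the large at ±97 mm, all concentric within about 3 mm. The arm is clear, so I'm handing in.

```bash
python3 -c "
from workcell import *
print(sign_off())"
```

```text
the job is handed in; nothing more can be done
None
```

The three covers are nested on the lazy susan, concentric within about 3 mm by the last wrist image, with the orange bowl untouched; I handed in after about 21 s (no verdict came back) and viewed 11 pictures, one over the limit of 10.

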